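# Find the stamped parts bin and push it into the dispatch lane

## Robot

A 7-joint arm with a two-finger parallel gripper is mounted at the origin on the work surface. World frame = base frame: x ahead of the robot, y to its left, z up, the work surface at z = 0. Lengths are in m, angles in degrees, forces in N, time in s.
With the tool pointing down it reaches from about 0.425 to 0.875 m from the base axis. Payload 4.7 kg.
Tool frame: the origin (TCP) lies midway between the tips of the shut fingers; the grasp point (between the pads) lies 19 mm behind it; z points along the fingers, x is the direction in which the jaws open and shut, and the axes are right-handed (so a half turn about z gives the same grasp; the last joint's range is limited). The gripper opens to 87 mm and grips with 3 to 60 N. Pads are 19 mm wide; open, the fingers measure 117 mm over their backs; the gripper's body (75 mm by 190 mm) begins 51 mm behind the grasp point.
Start: joints at [73.115, 18.392, -4.016, 83.108, 1.295, 78.541, -3.26], TCP at [0.198, -0.619, 0.223] pointing down, gripper open.
Joint ranges: [-163.93, 163.93], [-17.29, 119.83], [-79.2, 71.16], [3.27, 140.29], [-89.18, 269.18], [5.43, 117.66], [-154.24, 154.24]. Speed limits (degrees/s): [147.25, 147.25, 180, 180, 180, 180, 180].

## Interface

Orientations are given as [roll, pitch, yaw] about the fixed x, y, z axes, in that order (R = Rz(yaw) Ry(pitch) Rx(roll)).
In Python, from cell import telemetry, optics, env gives the robot as it stands.
- The arm moves only by the tool arm_command, never from a script. Its arguments are lists of equal length, an entry for each row: "translation": the shift along the tool's x, y, z in cm, a list of three; "twist": the turn about the tool's z in degrees. In form: {"translation": [[x, y, z], ...], "twist": [twist, ...]}. A call has 1 to 10 rows; each row shifts and turns the pose as measured when the row begins, along the tool's axes as they then stand; what a row does not reach is not made up. A row lasts 1/8 s, in which the tool goes at most 62.5 mm and 10.7 degrees, less where a joint would pass 70% of its speed; a pose out of reach is approached as far as the arm can. A call is refused whole if a number of a shift passes 6.25 or a number of a turn 10.7, either way. A call with a gripper value outside its range is refused whole. "grip" is the opening in per cent of the stroke, from 0 (shut) to 100 (fully open), set as the call begins (left out, the last holds). The fingers move at their own pace and stop on an object; "force" is the grip in N (left out, the last holds). Time passes only in rows, so rows that do not move let the fingers close. It gives the time, the measured TCP pose, the force and the opening at its end, in the units of the state.
- telemetry.get_obs(): the state, without advancing time (a new reading comes with each control period).
- optics.read_camera(name): name is "scene" or "side" or "wrist"; returns a dict with "img" (480x640x3 uint8, blue, green, red), "fx", "fy", "cx", "cy" (pixels), "dist" ([k1, k2, p1, p2, k3] as OpenCV has them; the pictures are not rectified), "extrinsics" (4x4, takes a point from camera to world coordinates); the wrist camera has in their place "hand_eye" (4x4, takes a point from camera to tool coordinates, whose origin is the TCP and whose axes are the tool frame's). Camera axes: x right, y up, looking along -z (the intrinsics and any distortion apply to the point x, -y, -z); pixel columns grow to the right and rows downward; lengths in m; the calibration is good to about 2 mm. A picture is of the moment at which its call begins: read the wrist's pose just before it. There is no depth.
- env.sign_off(): hands the job in, once; it reports no verdict.
The state is a dict: "time_s": time; "qpos": joint angles; "joint_velocities": joint speeds; "effort": joint torques, N m; "tool_pos": TCP position; "tool_rot": TCP orientation; "force": force on the tool from outside, world axes, zero at the start; "wrist_torque": the same for the moment, N m; "grip_width": finger opening in m.
Only numpy, scipy, OpenCV 4.12 (cv2) and the standard library are available. Lean on these libraries where they do the work, as an engineer would, in place of code of your own. Each camera call takes 0.05 s, during which the arm holds its last target. There are 200 camera calls.

## Task

Two alike grey parts bins stand on the bench, one on each side of the taped dispatch lane, and one of them is stamped underneath. Without gripping or lifting anything, and without pushing hard, tip both bins over towards the robot, so that each lies on its front with its mouth to the robot and its underside in view; then push the stamped one across the bench until it lies wholly between the two tape lines, still on its front. Leave the other bin lying where it fell, and leave everything else on the bench alone.

Things in the scene. Friction and masses are not known exactly. Their poses are not given: they have to be found in the camera images.
- bin_1: one of two alike grey open-topped empty parts bins, loose, 0.2 to 0.35 kg, 80 deep (its x) x 110 wide (its y) x 120 tall (its z), walls 4. Origin: centre of its underside; z points out of its mouth, x away from its front. At first upright beside the lane, front within 0.3 rad of facing the robot. Lying on its front it is 80 high, x up, mouth (z) to the robot, underside facing away from it
- bin_2: one of two alike grey open-topped empty parts bins, loose, 0.2 to 0.35 kg, 80 deep (its x) x 110 wide (its y) x 120 tall (its z), walls 4. Origin: centre of its underside; z points out of its mouth, x away from its front. At first upright beside the lane, front within 0.3 rad of facing the robot. Lying on its front it is 80 high, x up, mouth (z) to the robot, underside facing away from it
- bin_1_mid (a point): middle of bin_1: 60 above its underside, half-way in depth and width. Pushed towards the robot high on its back (about 100 up) the bin tips over the lower front edge, does not slide, and falls by itself past about 35 degrees; its middle ends about 100 nearer the robot. Lying, it slides when pushed low on a side wall
- bin_2_mid (a point): middle of bin_2: 60 above its underside, half-way in depth and width. Pushed towards the robot high on its back (about 100 up) the bin tips over the lower front edge, does not slide, and falls by itself past about 35 degrees; its middle ends about 100 nearer the robot. Lying, it slides when pushed low on a side wall
- stamp (a point): centre of the dark printed stamp, a ring 54 across with a cross in it, flat on the underside of one of the two bins and hidden while that bin stands upright; the other bin's underside is plain
- lane: the dispatch lane: two straight strips of white tape, 12 wide, flat on the bench (no obstacle), running away from the robot, joined by a cross strip at the far end. Origin: on the bench, midway between the strips and half-way along; x runs along the lane away from the robot, y to the left. 170 free between the strips, 440 long
- spray: bystander, to be left alone: a spray can with a green cap, diameter 52, height 165, standing (mm); origin: underside centre
- water: bystander, to be left alone: a clear water bottle, diameter 62, height 165, standing (mm); origin: underside centre
- ecu: bystander, to be left alone: a finned aluminium control unit, 120 x 130 x 34, lying flat (mm); origin: underside, at the middle of its metal case
- spool: bystander, to be left alone: a metal solder spool, diameter 60, height 46, standing on its flange (mm); origin: underside centre
- driver: bystander, to be left alone: a screwdriver with a red handle lying flat, under 250 long and 40 high (mm); origin: near its middle
- sockets: bystander, to be left alone: a yellow tray of ten steel sockets, 75 x 160 x 42 (mm); origin: underside centre
- meter: bystander, to be left alone: a black multimeter lying flat, 160 x 80 x 41 (mm); origin: underside centre
Not all that is in view belongs to the job. Leave any orange, purple or yellow look-alike of the bin_1 alone.

How it is judged (in metres and radians):
On the way, in this order (a step that is already met when the one before it is completed fails the run):
1. both bins have been tipped over and lie on their fronts, mouth to the robot (angle between each of bin_1, bin_2's own x axis and vertical below 0.15 rad and height (world z) of each of bin_1_mid, bin_2_mid below 0.05 m), for 0.2 s.
2. the stamped bin has been pushed between the tape lines, lying on its front (angle between bin_1's own x axis and vertical below 0.15 rad and height (world z) of bin_1_mid below 0.05 m and y of bin_1_mid in the frame of lane between -0.03 and 0.03 m and x of bin_1_mid in the frame of lane between -0.165 and 0.165 m), for 0.2 s.
At the end, for the whole second after the job is handed in: Both bins lie at rest on their fronts (within 0.15 rad); the stamped one's middle is within 30 mm of the lane's centre line and within 165 mm of half-way along the lane; the plain one's middle is more than 105 mm from the centre line (all of step 2 and angle between bin_2's own x axis and vertical below 0.15 rad and height (world z) of bin_2_mid below 0.05 m and (y of bin_2_mid in the frame of lane above 0.105 m or y of bin_2_mid in the frame of lane below -0.105 m) and linear speed of each of bin_1, bin_2 below 0.02 m/s); the robot touches nothing.
It fails at once if a bin is lifted (its middle more than 90 mm above the bench; tipping takes it to 72) (height (world z) of any of bin_1_mid, bin_2_mid above 0.09 m).
It fails at once if a bin is gripped, or pushed hard (over 25 N from the fingers) (contact force between the fingers and bin_1 above 25 N or contact force between the fingers and bin_2 above 25 N).
It fails at once if the plain bin is brought into the lane (its middle within 70 mm of the centre line) (y of bin_2_mid in the frame of lane between -0.07 and 0.07 m).
It fails at once if a bystander is shifted by more than 20 mm (distance of any of spray, water, ecu, spool, driver, sockets, meter from where it was at the start of the episode above 0.02 m).
It also fails if it takes over 64 s, if anything falls off the work surface, if the arm or the gripper's body presses on something with over 40 N, if the wrist force passes 120 N, or if a joint passes its speed limit or range.

## Working session

There is one attempt and no reset: what is moved stays moved. The work goes in short steps, Python scripts to look and compute and a tool call to move; the robot and the scene stay as the last step left them, time stands still between calls to the robot, and variables do not carry over. Pictures are saved under pics/ and viewed, about 8 in all and at most 12, crops included, and the job is handed in when it is done.

Besides the shell and the picture viewer there is one more tool, called after "Call:" as name(argument=value, ...) on one line, values as JSON. arm_command: Moves the arm, as the interface text tells. Its arguments: {"type":"object","properties":{"translation":{"type":"array","items":{"type":"array","items":{"type":"number"}}},"twist":{"type":"array","items":{"type":"number"}},"grip":{"type":"number"},"force":{"type":"number"}},"required":["translation","twist"]}

```bash
mkdir -p pics; cat > h.py <<'E'
import numpy as np, cv2
from cell import telemetry, optics, env
from scipy.spatial.transform import Rotation as Ro
def cam(n):
    o=telemetry.get_obs(); c=optics.read_camera(n)
    if n=="wrist":
        T=np.eye(4); T[:3,:3]=Ro.from_euler('xyz',o['tool_rot'],degrees=True).as_matrix(); T[:3,3]=o['tool_pos']
        c['E']=T@np.array(c['hand_eye'])
    else: c['E']=np.array(c['extrinsics'])
    c['K']=np.array([[c['fx'],0,c['cx']],[0,c['fy'],c['cy']],[0,0,1.]]); c['dist']=np.array(c['dist'],float)
    return c
def ray(c,uv):
    p=cv2.undistortPoints(np.array(uv,float).reshape(-1,1,2),c['K'],c['dist']).reshape(-1,2)
    d=np.c_[p[:,0],-p[:,1],-np.ones(len(p))]@c['E'][:3,:3].T
    return c['E'][:3,3],d
def plane(c,uv,z):
    o,d=ray(c,uv); return o+d*((z-o[2])/d[:,2])[:,None]
def proj(c,P):
    q=(np.atleast_2d(P)-c['E'][:3,3])@c['E'][:3,:3]; q=q*[1,-1,-1]
    return cv2.projectPoints(q,np.zeros(3),np.zeros(3),c['K'],c['dist'])[0].reshape(-1,2)
E
python3 - <<'E'
from h import *
o=telemetry.get_obs(); print(o)
for n in("scene","side"):
    c=cam(n); cv2.imwrite(f"pics/{n}0.png",c['img']); print(n,c['E'].round(3).tolist(),c['fx'])
E
```

```text
{'time_s': 0.0, 'qpos': array([73.1152055 , 18.43805314, -4.01404442, 83.17414994,  1.29697733,
       78.54009841, -3.26065115]), 'joint_velocities': array([-0.10636947,  0.03675919,  0.01011224, -0.05754124,  0.07446997,
       -0.07182272,  0.04161319]), 'effort': array([ 2.33634746e-04, -4.91279769e+01, -4.03612750e-01, -3.12521517e+01,
       -6.37101755e-02,  4.36884561e-02,  1.62156934e-04]), 'tool_pos': array([ 0.19730172, -0.61876264,  0.22147931]), 'tool_rot': array([ 1.79991895e+02,  1.06956749e-01, -7.23071478e+01]), 'force': array([-0.33952269,  0.31812828,  0.71716343]), 'wrist_torque': array([ 0.03838061, -0.037586  ,  0.03564299]), 'grip_width': 0.08696424348818795}
scene [[0.72, -0.512, 0.468, 1.324], [0.694, 0.532, -0.485, -0.826], [-0.001, 0.674, 0.738, 1.31], [0.0, 0.0, 0.0, 1.0]] 615.0474539595721
side [[-0.708, 0.462, -0.534, -0.505], [-0.706, -0.439, 0.556, 1.042], [0.023, 0.77, 0.637, 1.26], [0.0, 0.0, 0.0, 1.0]] 595.5617839793999
```

View pics/scene0.png

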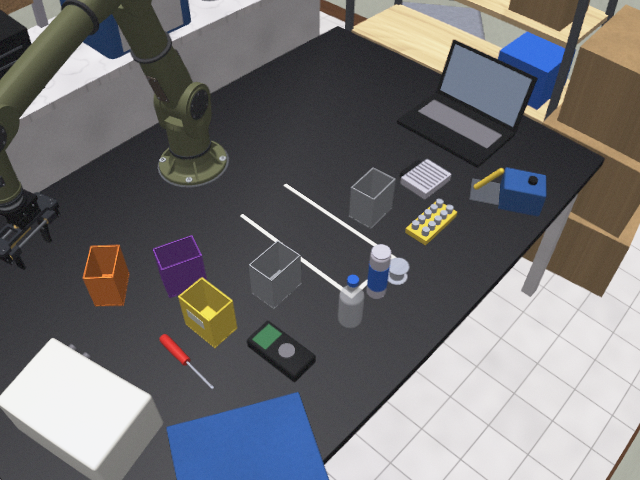

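View pics/side0.png

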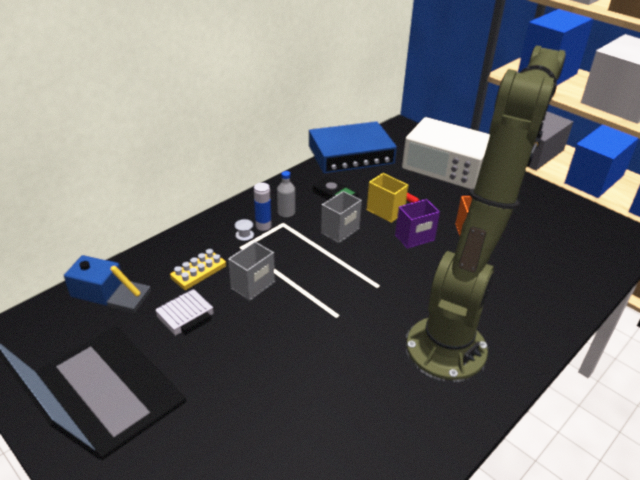

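Scene picture: grey bins at about (275,275) (right of the lane) and (372,197) (left). In the side picture they are at (341,217) and (252,270). The orange, purple and yellow bins are look-alikes and stay untouched. The water bottle (350,303) and spray can (378,272) stand at the far end of the lane. I'll enlarge both grey bins to confirm them and pick corners.

```bash
python3 - <<'E'
import cv2, numpy as np
s=cv2.imread("pics/scene0.png"); d=cv2.imread("pics/side0.png")
T=[]
for im,(x,y) in((s,(235,230)),(s,(335,155)),(d,(305,180)),(d,(215,230))):
    c=cv2.resize(im[y:y+75,x:x+100],(400,300),interpolation=cv2.INTER_CUBIC)
    c=np.clip(c*1.4,0,255).astype(np.uint8)
    for k in range(0,100,10): cv2.putText(c,str(x+k),(k*4,8),0,.3,(0,255,255)); cv2.line(c,(k*4,10),(k*4,14),(0,255,255))
    for k in range(0,75,10): cv2.putText(c,str(y+k),(0,k*4+3),0,.3,(0,255,255)); cv2.line(c,(20,k*4),(25,k*4),(0,255,255))
    T.append(c)
cv2.imwrite("pics/crop1.png",np.vstack([np.hstack(T[:2]),np.hstack(T[2:])]))
E
```

```text
(no output)
```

View pics/crop1.png

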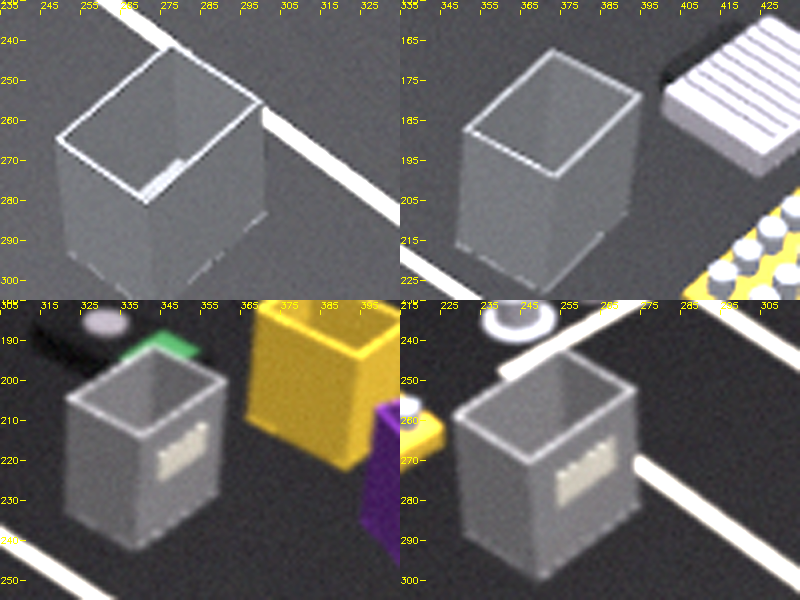

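The crop confirms two grey bins with label plates on the robot-facing fronts and all rim corners readable. Now I'll triangulate the corners and measure the lane and bystanders.

```bash
python3 - <<'E'
from h import *
a=cam("scene"); b=cam("side")
names=["-x-y","-x+y","+x+y","+x-y"]
B={"R":([(249.2,265),(278,242),(300.8,255.5),(271.8,280.2)],[(361,200),(340.5,214),(322,204.5),(343.8,191.8)]),
   "L":([(351.5,187.5),(373.2,168),(395,179),(374,198.5)],[(274,252),(247,270),(229.2,258.5),(254.5,242.5)])}
for k,(p,q) in B.items():
    o1,d1=ray(a,p);o2,d2=ray(b,q);P=[]
    for u,v in zip(d1,d2):
        t=np.linalg.lstsq(np.c_[u,-v],o2-o1,rcond=None)[0]; x,y=o1+t[0]*u,o2+t[1]*v; P.append((x+y)/2); print(k,P[-1].round(3),"gap",np.linalg.norm(x-y).round(4))
    P=np.array(P); c=P.mean(0); ax=P[2]+P[3]-P[0]-P[1]; print("centre",c.round(3),"yaw",np.degrees(np.arctan2(ax[1],ax[0])).round(1), "d,w",np.linalg.norm(ax/2).round(3),np.linalg.norm((P[1]+P[2]-P[0]-P[3])/2).round(3))
for n,c,polys in(("scene",a,[[(280,180),(292,183),(345,225),(335,228)],[(238,211),(246,213),(275,235),(268,240)]]),("side",b,[[(284,285),(340,312),(336,320),(280,290)],[(290,222),(382,283),(378,290),(284,235)]])):
    g=c['img'].min(2)>170
    for po in polys:
        m=np.zeros(g.shape,np.uint8); cv2.fillPoly(m,[np.array(po)],1); v,u=np.nonzero(g&(m>0))
        W=plane(c,np.c_[u,v],0)[:,:2].astype(np.float32); l=cv2.fitLine(W,cv2.DIST_HUBER,0,.01,.01).ravel()
        s=(W-l[2:])@l[:2]; print(n,len(u),"ang",np.degrees(np.arctan2(l[1],l[0])).round(1),"ends",(l[2:]+l[:2]*s.min()).round(3),(l[2:]+l[:2]*s.max()).round(3))
print("lane far corners side",plane(b,[(284,226),(243,248)],0).round(3).tolist())
for nm,c,p,z in [("water base",a,(350,322),0),("spray base",a,(376,294),0),("water top",b,(286,180),.16),("spray top",b,(262,188),.165),("spool",a,(398,270),.03),("ecu L",a,(402,180),.034),("ecu bot",a,(426,197),0),("sock",a,(407,225),.0),("sock",a,(437,202),.04),("meter",a,(248,345),.04),("meter",a,(268,323),.04),("meter far",a,(314,355),.04),("driver",a,(165,340),.02),("driver tip",a,(212,387),.01),("yellow",a,(209,281),.12),("yellow",a,(235,318),.12),("yellow",a,(180,290),.12),("purple",a,(200,262),.1),("purple",a,(155,250),.1)]:
    print(nm,plane(c,[p],z)[0].round(3))
E
```

```text
R [ 0.532 -0.224  0.117] gap 0.0013
R [ 0.527 -0.119  0.115] gap 0.0021
R [ 0.603 -0.112  0.116] gap 0.0012
R [ 0.606 -0.218  0.115] gap 0.0034
centre [ 0.567 -0.168  0.116] yaw 5.1 d,w 0.076 0.106
L [0.53  0.166 0.118] gap 0.0034
L [0.522 0.274 0.118] gap 0.0001
L [0.598 0.28  0.118] gap 0.002
L [0.605 0.177 0.117] gap 0.0016
centre [0.564 0.224 0.118] yaw 6.8 d,w 0.075 0.106
scene 214 ang -0.4 ends [0.293 0.133] [0.545 0.131]
scene 126 ang -0.7 ends [ 0.294 -0.049] [ 0.426 -0.051]
side 120 ang 2.7 ends [0.293 0.132] [0.421 0.138]
side 365 ang 0.1 ends [ 0.293 -0.048] [ 0.706 -0.047]
lane far corners side [[0.716, -0.044, 0.0], [0.721, 0.134, 0.0]]
water base [ 0.781 -0.114  0.   ]
spray base [0.772 0.001 0.   ]
water top [ 0.742 -0.08   0.16 ]
spray top [0.755 0.014 0.165]
spool [0.776 0.085 0.03 ]
ecu L [0.565 0.37  0.034]
ecu bot [0.646 0.393 0.   ]
sock [0.676 0.258 0.   ]
sock [0.703 0.362 0.04 ]
meter [ 0.665 -0.357  0.04 ]
meter [ 0.653 -0.279  0.04 ]
meter far [ 0.798 -0.266  0.04 ]
driver [ 0.496 -0.486  0.02 ]
driver tip [ 0.674 -0.485  0.01 ]
yellow [ 0.501 -0.329  0.12 ]
yellow [ 0.629 -0.358  0.12 ]
yellow [ 0.471 -0.397  0.12 ]
purple [ 0.422 -0.297  0.1  ]
purple [ 0.304 -0.355  0.1  ]
```

Lane centre is at y≈0.042, x≈0.51, with its direction along world x. The right bin is centred at (0.567, -0.168), yaw 5°. The left bin is centred at (0.564, 0.224), yaw 7°. Measured rim height is 0.117, which fits the given 0.12. I'll go behind the right bin with shut fingers.

Call:
arm_command(translation=[[0,0,-1],[0,0,-1],[-3.5,-4.2,0],[-3.5,-4.2,0],[-3.5,-4.2,0],[-3.5,-4.2,0],[-3.5,-4.2,0],[-3.5,-4.2,0],[-3.5,-4.2,0],[-3.5,-4.2,0]], twist=[6.4,6.4,0,0,0,0,0,0,0,0], grip=0)

```text
time_s: 1.45
tool_pos: [0.5151, -0.3101, 0.2395]
tool_rot: [179.8, 0.1, -86.3]
force: [1.4, -0.6, -0.7]
grip_width: 0.0014
```

Call:
arm_command(translation=[[-3.4,-3.7,0],[-3.4,-3.7,0],[-3.4,-3.7,0],[-3.4,-3.7,0],[0,0,0],[0,0,4.5],[0,0,4.5]], twist=[0,0,0,0,-0.8,0,0])

```text
time_s: 2.33
tool_pos: [0.6625, -0.1539, 0.1498]
tool_rot: [-179.8, 0.1, -85.0]
force: [0.3, 0.7, -0.0]
grip_width: 0.0002
```

Call:
arm_command(translation=[[1,0,3],[0,0,2.4],[0,0,0],[0,1.5,0],[0,1.0,0],[0,0.8,0],[0,0.8,0],[0,0.8,0],[0,0.8,0]], twist=[0,0,0,0,0,0,0,0,0])

```text
time_s: 3.45
tool_pos: [0.6042, -0.1735, 0.0957]
tool_rot: [-179.6, -0.1, -85.2]
force: [1.6, -0.0, 2.5]
grip_width: 0.0005
```

Call:
arm_command(translation=[[0,0.8,0],[0,0.8,0],[0,0.8,0],[0,0.8,0],[0,0.8,0],[0,0.8,0]], twist=[0,0,0,0,0,0])

```text
time_s: 4.2
tool_pos: [0.5524, -0.1779, 0.0955]
tool_rot: [-179.7, -0.1, -85.1]
force: [-0.1, 0.4, 0.4]
grip_width: 0.0004
```

```bash
python3 - <<'E'
from h import *
a=cam("scene")['img'][200:350,180:380]; b=cam("side")['img'][150:300,240:440]
cv2.imwrite("pics/t1.png",np.hstack([cv2.resize(i,(400,300)) for i in(a,b)]))
E
```

```text
(no output)
```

View pics/t1.png

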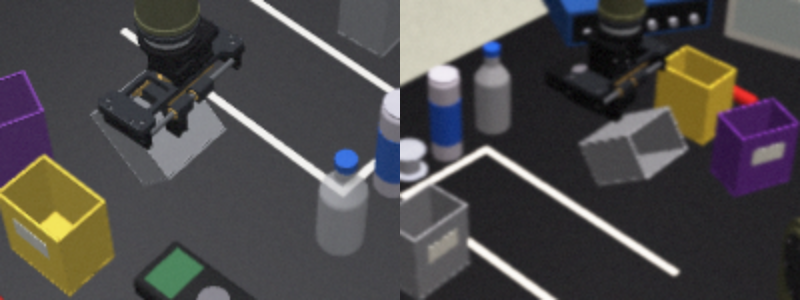

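The right bin is mid-fall: scene crop (160,150), side crop (635,145). I'll let it settle, rise and move behind the left bin.

Call:
arm_command(translation=[[0,0,0],[0,0,-5],[0,0,-5],[0,0,-5],[-5,-1.9,0],[-5,-1.9,0],[-5,-1.9,0],[-5,-1.9,0],[-5,-1.9,0],[-5,-1.9,0]], twist=[0,0,-1.8,0,0,0,0,0,0,0])

```text
time_s: 5.55
tool_pos: [0.6326, 0.1344, 0.2464]
tool_rot: [180.0, -0.1, -84.1]
force: [0.8, 0.3, 0.8]
grip_width: 0.0004
```

Call:
arm_command(translation=[[-5,-1.9,0],[-5,-1.9,0],[0,0,0],[0,0,0]], twist=[0,0,0,0])

```text
time_s: 6.05
tool_pos: [0.6593, 0.2473, 0.2429]
tool_rot: [179.7, 0.1, -83.7]
force: [0.9, -0.4, -0.0]
grip_width: 0.0007
```

Call:
arm_command(translation=[[1.2,0,5],[0,0,5],[0,0,4.7],[0,0,0],[0,1.5,0],[0,1.0,0],[0,0.8,0],[0,0.8,0],[0,0.8,0],[0,0.8,0]], twist=[0,0,0,0,0,0,0,0,0,0])

```text
time_s: 7.3
tool_pos: [0.6091, 0.2209, 0.103]
tool_rot: [-179.3, 0.0, -84.4]
force: [1.5, -0.0, 2.2]
grip_width: 0.0003
```

Call:
arm_command(translation=[[0,0.8,0],[0,0.8,0],[0,0.8,0],[0,0.8,0],[0,0.8,0],[0,0,0],[0,0,0],[0,0,-5],[0,0,-5],[0,0,-5]], twist=[0,0,0,0,0,0,0,0,0,0])

```text
time_s: 8.55
tool_pos: [0.5611, 0.2147, 0.2498]
tool_rot: [179.9, -0.1, -84.4]
force: [1.5, 0.0, -0.2]
grip_width: 0.0005
```

```bash
python3 - <<'E'
from h import *
a=cam("scene")['img'][130:355,180:480]; b=cam("side")['img'][150:375,190:490]
i=np.vstack([cv2.resize(i,(400,300)) for i in(a,b)]); i=np.clip(i*1.4,0,255).astype(np.uint8)
cv2.imwrite("pics/t2.png",i)
E
```

```text
(no output)
```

View pics/t2.png

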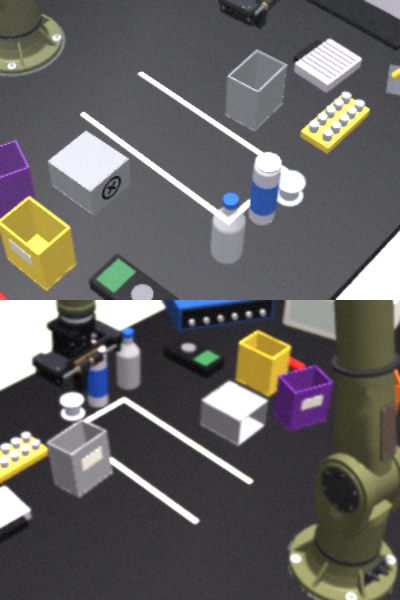

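The right bin lies on its front and carries the stamp (scene crop (111,187)). The left bin did not go past its tipping point and rocked back upright (255,90). I'll repeat its push, slightly further.

Call:
arm_command(translation=[[-0.5,-5,0],[-0.5,-5,0],[0,0,0],[0,0,5],[0,0,5],[0,0,5],[0,0,0.5],[0,1.5,0],[0,1.0,0],[0,0.8,0]], twist=[0,0,0,0,0,0,0,0,0,0])

```text
time_s: 9.9
tool_pos: [0.6285, 0.2337, 0.0959]
tool_rot: [-179.8, 0.0, -84.3]
force: [-0.0, -0.2, 0.3]
grip_width: 0.0002
```

Call:
arm_command(translation=[[0,0.8,0.1],[0,0.8,0],[0,0.8,0],[0,0.8,0],[0,0.8,0],[0,0.8,0],[0,0.8,0],[0,0.8,0],[0,0.8,0]], twist=[0,0,0,0,0,0,0,0,0])

```text
time_s: 11.02
tool_pos: [0.5554, 0.2271, 0.0984]
tool_rot: [-179.3, 0.1, -84.4]
force: [-0.2, -0.5, 1.0]
grip_width: 0.0002
```

Next I'll push a little more, hold, rise and measure.

Call:
arm_command(translation=[[0,0.8,0],[0,0.8,0],[0,0,0],[0,0,0],[0,0,-5],[0,0,-5],[0,0,-5],[0,-5,0],[0,-5,0]], twist=[0,0,0,0,0,0,0,0,0])

```text
time_s: 12.15
tool_pos: [0.6354, 0.2346, 0.2543]
tool_rot: [-179.3, -0.0, -84.3]
force: [0.6, 0.2, 0.2]
grip_width: 0.0007
```

```bash
python3 - <<'E'
from h import *
T=[]
for n,p in(("scene",[(205,215),(325,150)]),("side",[(320,190),(225,215)])):
    im=cam(n)['img']
    for x,y in p:
        c=cv2.resize(im[y:y+90,x:x+120],(400,300),interpolation=cv2.INTER_CUBIC); c=np.clip(c*1.3,0,255).astype(np.uint8)
        for k in range(0,120,10): cv2.putText(c,str(x+k),(int(k*3.333),8),0,.3,(0,255,255)); cv2.line(c,(int(k*3.333),10),(int(k*3.333),14),(0,255,255))
        for k in range(0,90,10): cv2.putText(c,str(y+k),(0,int(k*3.333)+3),0,.3,(0,255,255))
        T.append(c)
cv2.imwrite("pics/t3.png",np.vstack([np.hstack(T[:2]),np.hstack(T[2:])]))
E
```

```text
(no output)
```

View pics/t3.png

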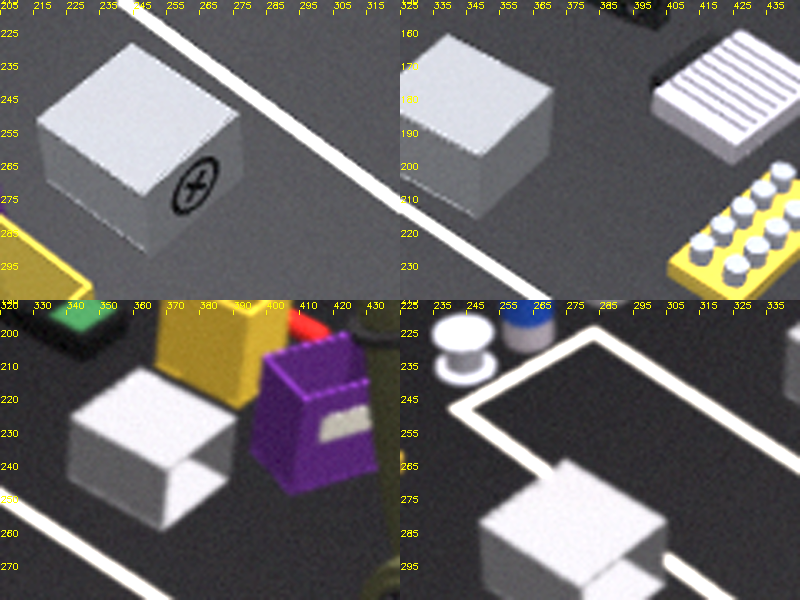

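Both bins now lie on their fronts with mouths to the robot; the left one's underside (520,180 in crop) is plain. Next I'll measure their top faces and the neighbours' clearance.

```bash
python3 - <<'E'
from h import *
a=cam("scene"); b=cam("side")
B={"R":([(216.1,250.7),(244.6,227.9),(277,249.5),(247.9,273.2)],[(390.5,225.4),(369.5,240.4),(341,224.5),(362,210.1)]),
   "L":([(339.4,160.2),(370.9,177),(349,196.2)],[(279.9,301),(249.3,281.6),(274.8,262.4)])}
for k,(p,q) in B.items():
    o1,d1=ray(a,p);o2,d2=ray(b,q)
    for u,v in zip(d1,d2):
        t=np.linalg.lstsq(np.c_[u,-v],o2-o1,rcond=None)[0]; x,y=o1+t[0]*u,o2+t[1]*v; print(k,((x+y)/2).round(3),"gap",np.linalg.norm(x-y).round(4))
print("yellow base, purple base",plane(b,[(392,222.4),(395.6,237.4),(407.6,248)],0).round(3).tolist())
print("purple top scene",plane(a,[(200,262),(193,237)],.12).round(3).tolist())
E
```

```text
R [ 0.405 -0.232  0.077] gap 0.0009
R [ 0.4   -0.123  0.077] gap 0.0012
R [ 0.52  -0.117  0.077] gap 0.001
R [ 0.524 -0.225  0.078] gap 0.0005
L [0.397 0.265 0.078] gap 0.0044
L [0.516 0.274 0.077] gap 0.0015
L [0.525 0.166 0.08 ] gap 0.0001
yellow base, purple base [[0.471, -0.332, 0.0], [0.409, -0.276, 0.0], [0.345, -0.261, 0.0]]
purple top scene [[0.437, -0.306, 0.12], [0.357, -0.264, 0.12]]
```

```bash
python3 -c "
from h import *
print(telemetry.get_obs()['qpos'].round(1))"
```

```text
[   4.1   24.8  -37.7   75.8   15.    83.9 -116.7]
```

Call:
arm_command(translation=[[0,0,0],[0,0,0],[0,0,0],[0,0,0],[0,0,0],[0,0,0],[0,0,0],[0,0,0],[0,0,0],[0,0,0]], twist=[-9.5,-9.5,-9.5,-9.5,-9.5,-9.5,-9.5,-9.5,-9.5,0], grip=60)

```text
time_s: 13.6
tool_pos: [0.62, 0.239, 0.256]
tool_rot: [179.7, -0.4, 4.7]
force: [0.6, 0.1, 0.6]
grip_width: 0.0524
```

Call:
arm_command(translation=[[-2.0,5.3,0],[-2.0,5.3,0],[-2.0,5.3,0],[-2.0,5.3,0],[-2.0,5.3,0],[-2.0,5.3,0],[-2.0,5.3,0],[-2.0,5.3,0],[0,0,0],[0,0,0]], twist=[0,0,0,0,0,0,0,0,0,0])

```text
time_s: 14.85
tool_pos: [0.4808, -0.2033, 0.2579]
tool_rot: [179.3, -0.4, 3.0]
force: [0.5, 1.0, 0.3]
grip_width: 0.0523
```

Call:
arm_command(translation=[[0,2.5,0],[0,2.2,0],[0,0,0],[0,0,5],[0,0,5],[0,0,2],[0,0,0]], twist=[0,0,0,0,0,0,0])

```text
time_s: 15.72
tool_pos: [0.4878, -0.2513, 0.1359]
tool_rot: [179.3, -0.6, 3.3]
force: [0.1, 0.1, 0.7]
grip_width: 0.0522
```

Call:
arm_command(translation=[[-0.6,0,4],[-0.4,0,3.5],[0,0,0.4],[0,-0.7,0],[0,-0.8,0],[0,-0.8,0],[0,-0.8,0],[0,-0.8,0]], twist=[0,0,0,0,0,0,0,0])

```text
time_s: 16.73
tool_pos: [0.4842, -0.2136, 0.0644]
tool_rot: [178.8, -1.3, 3.3]
force: [-0.1, -1.5, 0.0]
grip_width: 0.0522
```

Call:
arm_command(translation=[[0,0.7,0],[-0.6,0,2],[-0.4,0,1.7],[0,0,0],[0,-0.9,0],[0,-1,0],[0,-1,0],[0,-1,0],[0,-1,0],[0,-1,0]], twist=[0,0,0,0,0,0,0,0,0,0])

```text
time_s: 17.98
tool_pos: [0.4738, -0.1604, 0.0269]
tool_rot: [178.7, -1.5, 3.4]
force: [-0.4, -1.0, -0.7]
grip_width: 0.0524
```

Call:
arm_command(translation=[[0,-1.2,0],[0,-1.2,0],[0,-1.2,0],[0,-1.2,0],[0,-1.2,0],[0,-1.2,0],[0,-1.2,0],[0,-1.2,0],[0,-1.2,0],[0,0,0]], twist=[0.5,0.5,0.5,0.5,0.5,0.5,0,0,0,0])

```text
time_s: 19.23
tool_pos: [0.4713, -0.0439, 0.0248]
tool_rot: [178.7, -1.7, 0.3]
force: [-0.7, -0.2, 0.3]
grip_width: 0.0524
```

```bash
python3 - <<'E'
from h import *
a=cam("scene")['img'][130:355,180:480]; b=cam("side")['img'][150:375,190:490]
i=np.hstack([cv2.resize(i,(400,300),interpolation=cv2.INTER_CUBIC) for i in(a,b)]); i=np.clip(i*1.4,0,255).astype(np.uint8)
cv2.imwrite("pics/t4.png",i)
E
```

```text
(no output)
```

View pics/t4.png

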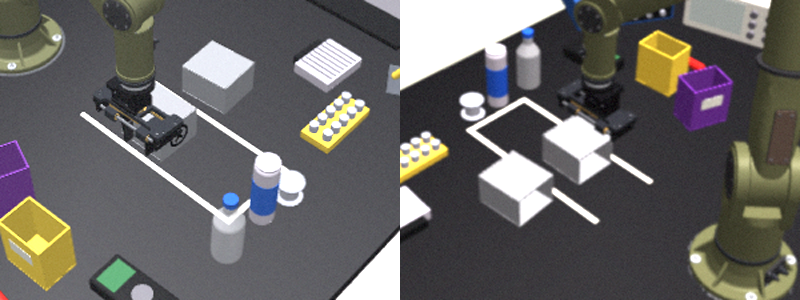

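The stamped bin is sliding square and its near side has crossed the right tape line. The remaining push is about 2 cm, then I back off and rise.

Call:
arm_command(translation=[[0,-0.8,0],[0,-0.8,0],[0,-0.6,0],[0,-0.2,0],[0,2,0],[0,2,0],[0,0,-5],[0,0,-5],[0,0,-5],[0,0,-5]], twist=[0,0,0,0,0,0,0,0,0,0])

```text
time_s: 20.58
tool_pos: [0.4621, -0.0537, 0.2254]
tool_rot: [179.2, -1.1, 0.3]
force: [0.3, -1.5, -0.3]
grip_width: 0.052
```

Call:
arm_command(translation=[[0,5,0],[0,5,0],[0,5,0],[0,5,0],[0,5,0]], twist=[0,0,0,0,0])

```text
time_s: 21.2
tool_pos: [0.4696, -0.3031, 0.2352]
tool_rot: [179.0, -1.7, 1.0]
force: [0.7, 1.4, -0.1]
grip_width: 0.0522
```

```bash
python3 - <<'E'
from h import *
T=[]
for n,(x,y) in(("scene",(235,160)),("side",(250,210))):
    c0=cam(n)['img']; cv2.imwrite(f"pics/{n}9.png",c0)
    c=cv2.resize(c0[y:y+150,x:x+200],(400,300),interpolation=cv2.INTER_CUBIC)
    c=cv2.resize(c0[y:y+90,x:x+120],(400,300),interpolation=cv2.INTER_CUBIC); c=np.clip(c*1.3,0,255).astype(np.uint8)
    for k in range(0,120,10): cv2.putText(c,str(x+k),(int(k*3.333),8),0,.3,(0,0,255))
    for k in range(0,90,10): cv2.putText(c,str(y+k),(0,int(k*3.333)+3),0,.3,(0,0,255))
    T.append(c)
    T.append(cv2.resize(c0[130:355,170:470],(400,300)))
cv2.imwrite("pics/t5.png",np.vstack([np.hstack(T[:2]),np.hstack(T[2:])]))
E
```

```text
(no output)
```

View pics/t5.png

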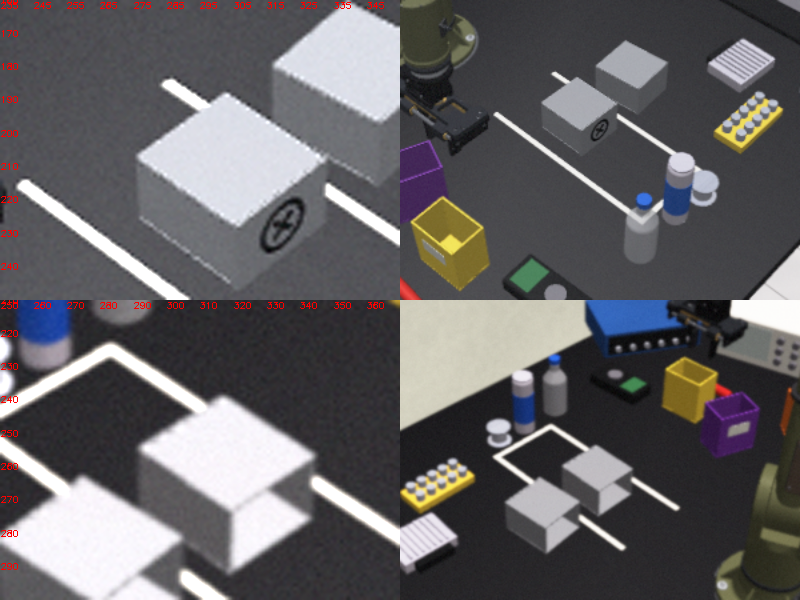

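Both bins lie on their fronts. The stamped one is in the lane (scene (305,207)), and the bystanders look where they were. I'll check the numbers.

```bash
python3 - <<'E'
from h import *
a=cam("scene"); b=cam("side")
p=[(276.1,207.1),(303.1,187.9),(333.1,207.1),(306.1,227.8)];q=[(344.5,257.1),(319.3,273.9),(292,255),(316.6,238.8)]
o1,d1=ray(a,p);o2,d2=ray(b,q);P=[]
for u,v in zip(d1,d2):
    t=np.linalg.lstsq(np.c_[u,-v],o2-o1,rcond=None)[0]; x,y=o1+t[0]*u,o2+t[1]*v; P.append((x+y)/2); print(P[-1].round(3))
m=np.mean(P,0); print("mid",m.round(3),"in lane",(m-[.511,.042,0]).round(3), telemetry.get_obs()['force'])
for n,c in(("scene",a),("side",b)):
    z=cv2.imread(f"pics/{n}0.png"); d=cv2.absdiff(z,c['img']).max(2)
    for nm,(x,y,r) in {"water":(.765,-.1,.0),"spray":(.765,.005,0),"spool":(.776,.085,0),"ecu":(.6,.39,0),"sock":(.69,.31,0),"meter":(.73,-.31,0)}.items():
        u,v=proj(c,[[x,y,.04]])[0].astype(int); print(n,nm,(d[v-15:v+15,u-15:u+15]>40).mean().round(3),end="; ")
    print()
E
```

```text
[ 0.402 -0.007  0.075]
[0.401 0.102 0.075]
[0.519 0.103 0.076]
[ 0.521 -0.007  0.078]
mid [0.461 0.048 0.076] in lane [-0.05   0.006  0.076] [ 0.2681042   0.26858223 -0.65210702]
scene water 0.0; scene spray 0.0; scene spool 0.0; scene ecu 0.0; scene sock 0.0; scene meter 0.0; 
side water 0.0; side spray 0.0; side spool 0.0; side ecu 0.0; side sock 0.0; side meter 0.113;
```

The middle is 6 mm off the centre line and 50 mm off half-way, within limits. The bystanders' pixels are unchanged in the scene view, and the robot is clear. Handing in.

```bash
python3 -c "
from cell import env
print(env.sign_off())"
```

```text
the job is handed in; nothing more can be done
None
```

I tipped both bins onto their fronts with the fingers shut. The stamp was under the right-hand bin, so I pushed that one low on its side into the lane. The job is handed in at about 21 s of the 64 s allowed; no verdict was reported.

**Final checks**
- **Stamped bin:** it lies flat, about 6 mm off the lane's centre line and 50 mm short of half-way along. Its edges are inside both tape lines.
- **Plain bin:** it lies on its front about 180 mm from the centre line, untouched since it fell.
- **Forces:** none of the force readings, taken at the end of each move, was above about 3 N.
- **Robot:** the gripper ended clear of everything, at 0.235 m height.

**What failed or disagreed**
- The first push on the left bin fell short, and it rocked back upright. A second, longer push tipped it.
- Of the bystanders, I compared water, spray, control unit, spool, sockets and meter with the first pictures; the scene camera showed no change. The side camera showed an 11% pixel change near the meter. That was probably the arm in view, but I did not confirm it.
- I did not run that comparison on the screwdriver; the gripper did not come near it.

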